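Close the ring-polishing drum

TASK

The lid of the wide polishing drum is lying skewed on its rim. Turn the lid by its bar handle, without lifting it off the drum, until its two lugs drop into the two notches of the rim, and leave it seated fully home. Leave the narrow tin with the round knob where it stands.

Things in the scene. Friction and masses are not known exactly. Their poses are not given: they have to be found in the camera images.
- lid: Round aluminium lid, disc 98 mm across, 5 mm thick, 0.2-0.33 kg, loose. Origin: centre of disc's underside, z up. Two lugs (10 mm wide, reaching 9 mm below the underside) stick out at +x and -x to 59 mm from the axis. An 83 mm plug, 16 mm long, centres it in the drum. Starts lugs on the rim, 9 mm above home, 25-70 degrees counterclockwise (from above) of the notches; lugs over notches, it drops.
- lid_handle (a point): Centre of the lid's straight wooden bar handle, 31 mm above the lid's origin, axes as the lid's. Bar along the lid's x (in line with the lugs), 66 mm long, 16 mm wide along y (fingers close along y), 16 mm high; free space of 18 mm between its underside and the disc, with posts (12 mm wide) 19 to 29 mm either side of the centre.
- drum: Wide aluminium drum, 100 mm across, 90 mm high, 6 mm wall, on a dark foot 116 mm across, screwed down. Origin: centre of its underside, z up. Two rim notches 28 mm wide, 10 mm deep at its +x and -x sides. Lid home: lid origin 90 mm above drum origin, lid x along drum x, either way round, about 10 degrees of play each way.
- tin: Narrow closed aluminium tin, a bystander: 72 mm across, 144 mm high with its round wooden knob, loose, 0.8 kg. Origin: centre of its underside. To be left alone.
There are look-alikes about, which are no part of the job. Leave any green, orange or pink look-alike of the lid alone.

How it is judged:
By the outcome, as a careful person would: the job done as asked, in the order asked, and still so for the second after the job is handed in, with the robot touching nothing.
It also fails if it takes over 29 s, if anything falls off the work surface, if the arm or the gripper's body presses on something with over 40 N, if the wrist force passes 120 N, or if a joint passes its speed limit or range.

ROBOT

A 7-joint arm with a two-finger parallel gripper is mounted at the origin on the work surface. World frame = base frame: x ahead of the robot, y to its left, z up, the work surface at z = 0. Lengths are in m, angles in rad, forces in N, time in s.
With the tool pointing down it reaches from about 0.4 to 0.875 m from the base axis. Payload 19.3 kg.
Tool frame: the origin (TCP) lies on the centre line of the jaws, within the pads' length; the fingertips stand 14 mm ahead of it and the grasp point (between the pads) lies 5 mm behind it; x points along the fingers, y is the direction in which the jaws open and shut, and the axes are right-handed (so a half turn about x gives the same grasp; the last joint's range is limited). The gripper opens to 85 mm and grips with 20 to 120 N. Pads are 22 mm wide; open, the fingers measure 114 mm over their backs; the gripper's body (76 mm by 85 mm) begins 54 mm behind the grasp point. The pads swing forward as they close: fully open they stand 13 mm farther back than shut.
Start: joints at [-1.352, 0.521, -0.036, 1.599, 0.021, 1.021, -0.113], TCP at [0.178, 0.599, 0.245] pointing down, gripper open.
Joint ranges: [-2.91, 2.91], [-0.3, 2.13], [-1.5, 1.42], [0.17, 2.43], [-1.26, 4.41], [0.16, 1.93], [-2.52, 2.52]. Speed limits (rad/s): [1.89, 1.89, 2.39, 2.39, 3.01, 3.01, 3.01].

INTERFACE

Orientations are given as [roll, pitch, yaw] about the fixed x, y, z axes, in that order (R = Rz(yaw) Ry(pitch) Rx(roll)).
In Python, from workcell import monitor, optics, bot gives the robot as it stands.
- The arm moves only by the tool arm_command, never from a script. Its arguments are lists of equal length, an entry for each row: "delta_pos": the shift along the tool's x, y, z as a fraction of full scale, a list of three; "rotation": the turn, a rotation vector about the tool's x, y, z as a fraction of full scale, a list of three. In form: {"delta_pos": [[dx, dy, dz], ...], "rotation": [[wx, wy, wz], ...]}. A call has 1 to 10 rows; each row shifts and turns the pose as measured when the row begins, along the tool's axes as they then stand; what a row does not reach is not made up. Full scale, the value 1, is 30 mm for a shift and 6 degrees for a turn. A row lasts 1/10 s, in which the tool goes at most 50 mm and 8.59 degrees, less where a joint would pass 70% of its speed; a pose out of reach is approached as far as the arm can. A call with a number of a shift or a turn outside -1 to 1 is refused whole. A call with a gripper value outside its range is refused whole. "gripper" is the closure, from -1 (fully open) to 1 (shut), so that 0 is half open, set as the call begins (left out, the last holds). The fingers move at their own pace and stop on an object; "grip_force" is the grip in N (left out, the last holds). Time passes only in rows, so rows that do not move let the fingers close. It gives the time, the measured TCP pose, the force and the opening at its end, in the units of the state.
- monitor.observe(): the state, without advancing time (a new reading comes with each control period).
- optics.grab_frame(name): name is "scene" or "top" or "wrist"; returns the picture (400x640x3 uint8, red, green, blue); there is no depth.
- optics.camera_params(name): a dict with "fx", "fy", "cx", "cy" (pixels), "origin" and "rotation" of the camera in the world. Camera axes: x right, y down, z forward; pixel columns grow to the right and rows downward; lengths in m; the calibration is good to about 2 mm. A picture is of the moment at which its call begins: read the wrist's pose just before it. camera_params takes no time and is no camera call; for the wrist camera it gives the pose at the moment of the call.
- bot.job_done(): hands the job in, once; it reports no verdict.
The state is a dict: "clock": time; "qpos": joint angles; "qd": joint speeds; "joint_efforts": joint torques, N m; "position": TCP position; "tool_rot": TCP orientation; "force": force on the tool from outside, world axes, zero at the start; "moment": the same for the moment, N m; "grip_width": finger opening in m.
Only numpy, scipy, OpenCV 4.12 (cv2) and the standard library are available. Lean on these libraries where they do the work, as an engineer would, in place of code of your own. Each camera call takes 0.05 s, during which the arm holds its last target. There are 200 camera calls.

## Working session

There is one attempt and no reset: what is moved stays moved. The work goes in short steps, Python scripts to look and compute and a tool call to move; the robot and the scene stay as the last step left them, time stands still between calls to the robot, and variables do not carry over. Pictures are saved under pics/ and viewed, about 8 in all and at most 12, crops included, and the job is handed in when it is done.

Besides the shell and the picture viewer there is one more tool, called as name(argument=value, ...), one argument or row to a line, values as JSON. arm_command: Moves the arm, as the interface text tells. Its arguments: {"type":"object","properties":{"delta_pos":{"type":"array","items":{"type":"array","items":{"type":"number"}}},"rotation":{"type":"array","items":{"type":"array","items":{"type":"number"}}},"gripper":{"type":"number"},"grip_force":{"type":"number"}},"required":["delta_pos","rotation"]}

```bash
mkdir -p pics; python3 - <<'E'
from workcell import monitor, optics, bot
import cv2,numpy as np
s=monitor.observe();print(s)
for n in("scene","top"):
    p=optics.camera_params(n);print(n,p)
    im=optics.grab_frame(n);cv2.imwrite(f"pics/{n}0.png",im[:,:,::-1]);
E
```

```text
{'clock': 0.0, 'qpos': array([-1.35219564,  0.52202659, -0.03633201,  1.59999113,  0.02121134,
        1.02107711, -0.11279077]), 'qd': array([-9.71906949e-05, -1.67523906e-04, -3.01973443e-04,  1.33658533e-04,
        1.46754900e-03, -3.26042637e-04,  9.15797829e-04]), 'joint_efforts': array([-4.56419921e-04, -9.27101970e+01,  1.97929479e+00, -3.69908094e+01,
        1.78083417e-02,  8.55184975e-03, -2.51805676e-05]), 'position': array([0.17794721, 0.59880978, 0.24472387]), 'tool_rot': array([-1.49380234,  1.5696795 , -1.78259415]), 'force': array([-0.46108621,  0.33496043, -0.45912305]), 'moment': array([ 0.01195876, -0.06240337, -0.03138979]), 'grip_width': 0.08549238709477718}
scene {'fx': 416.362747853715, 'fy': 416.362747853715, 'cx': 321.55715412628837, 'cy': 200.89309913378256, 'origin': array([ 0.98565257, -0.0649957 ,  0.922227  ]), 'rotation': array([-2.49724238, -0.01190827,  1.44401369])}
top {'fx': 443.1774118438232, 'fy': 443.1774118438232, 'cx': 314.44338230443714, 'cy': 202.82555735382002, 'origin': array([0.31322037, 0.01467604, 1.23895605]), 'rotation': array([-3.07792150e+00, -1.78549533e-03, -1.59993457e+00])}
```

View pics/top0.png

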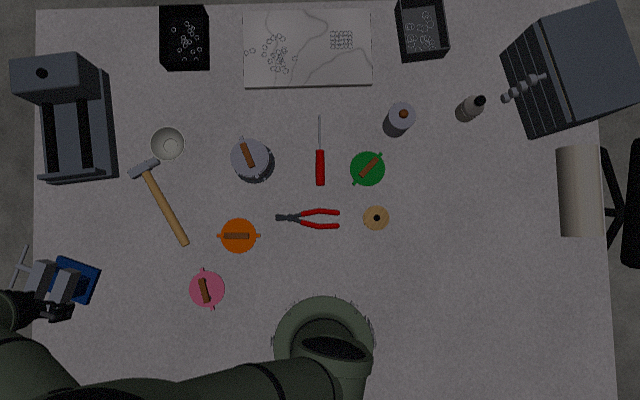

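View pics/scene0.png

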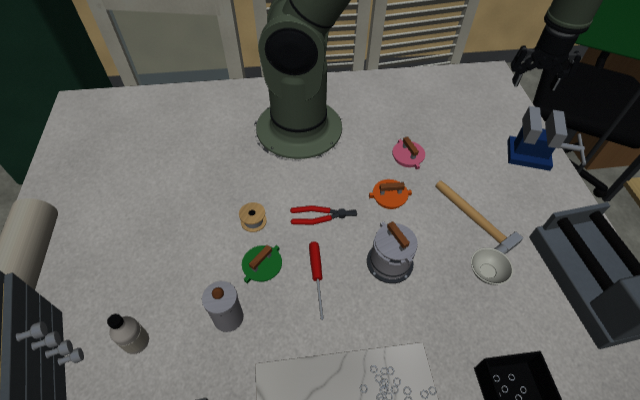

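Candidates in the top image:
- Grey drum with bar-handled lid: (250,157). This is my choice.
- Green lid: (368,168).
- Orange lid: (238,236).
- Pink lid: (206,289).
- Tin with round knob: (402,117).

The scene view shows the drum at about (392,250). I'll check it in a close crop.

```bash
python3 - <<'E'
import cv2,numpy as np
a=cv2.imread("pics/top0.png")[125:195,215:290];b=cv2.imread("pics/scene0.png")[210:290,355:430]
f=lambda i:cv2.convertScaleAbs(cv2.resize(i,(400,400),interpolation=cv2.INTER_CUBIC),alpha=1.6)
a=cv2.resize(a,None,fx=5.333,fy=5.333,interpolation=cv2.INTER_CUBIC);b=cv2.resize(b,None,fx=5.333,fy=5.333,interpolation=cv2.INTER_CUBIC)
h=max(a.shape[0],b.shape[0]);a=cv2.copyMakeBorder(a,0,h-a.shape[0],0,0,0)
cv2.imwrite("pics/crop1.png",cv2.convertScaleAbs(np.hstack([a,b]),alpha=1.6))
E
```

```text
(no output)
```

View pics/crop1.png

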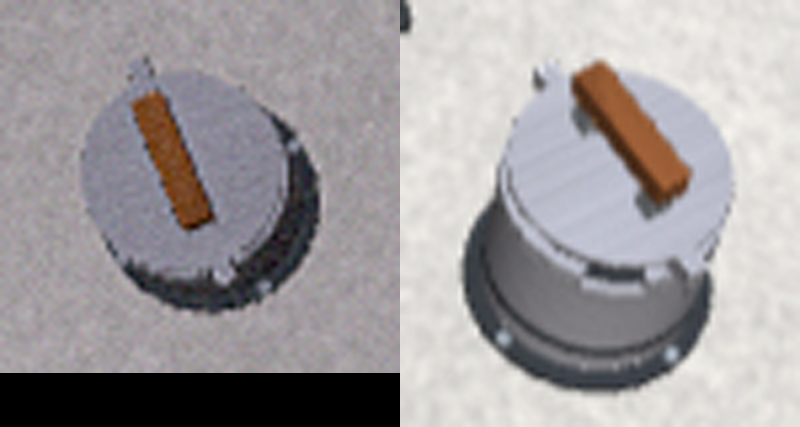

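The crop confirms it: a grey lid with a bar handle sits on the grey drum. One lug is at about scene (409,259), and an open notch is at about scene (395.5,261).

```bash
cat > h.py <<'E'
import cv2,numpy as np
from scipy.spatial.transform import Rotation as R
from workcell import monitor, optics
def ray(p,uv,z):
    M=R.from_euler('xyz',p['rotation']).as_matrix()
    d=M@np.array([(uv[0]-p['cx'])/p['fx'],(uv[1]-p['cy'])/p['fy'],1]);o=p['origin']
    return o+d*(z-o[2])/d[2]
def proj(p,X):
    M=R.from_euler('xyz',p['rotation']).as_matrix()
    c=M.T@(np.array(X)-p['origin']);return np.array([p['fx']*c[0]/c[2]+p['cx'],p['fy']*c[1]/c[2]+p['cy']])
def bar(im,box):
    x0,y0,x1,y1=box
    hsv=cv2.cvtColor(im[y0:y1,x0:x1],cv2.COLOR_RGB2HSV)
    m=((hsv[...,0]<18)&(hsv[...,1]>110)).astype(np.uint8)
    n,l,st,c=cv2.connectedComponentsWithStats(m);k=1+np.argmax(st[1:,4])
    y,x=np.nonzero(l==k);r=cv2.minAreaRect(np.c_[x,y].astype(np.float32))
    return np.array([x.mean()+x0,y.mean()+y0]),cv2.boxPoints(r)+[x0,y0],len(x)
E
python3 - <<'E'
from h import *
for n,box in(("top",(215,125,290,195)),("scene",(355,210,430,290))):
    p=optics.camera_params(n);im=cv2.imread(f"pics/{n}0.png")[:,:,::-1].copy()
    c,b,k=bar(im,box);W=np.array([ray(p,q,.138) for q in b])
    print(n,c,k,ray(p,c,.135));print(W.round(4))
    e=[np.linalg.norm(W[i]-W[(i+1)%4]) for i in range(2)];d=W[1]-W[0] if e[0]>e[1] else W[2]-W[1]
    print(np.array(e).round(4),"yaw",np.degrees(np.arctan2(d[1],d[0]))%180)
pt,ps=optics.camera_params("top"),optics.camera_params("scene")
T=lambda u,v:(215+u/5.333,125+v/5.333);S=lambda u,v:(355+(u-400)/5.333,210+v/5.333)
print("lugs top",ray(pt,T(140,70),.099),ray(pt,T(222,272),.099))
print("lugs scene",ray(ps,S(545,74),.1),ray(ps,S(693,262),.1))
print("notch scene edges",ray(ps,S(583,265),.09),ray(ps,S(648,275),.09))
E
```

```text
top [246.82236842 154.75      ] 152 [0.50944559 0.17697245 0.135     ]
[[0.5365 0.1956 0.138 ]
 [0.542  0.1815 0.138 ]
 [0.4811 0.1579 0.138 ]
 [0.4757 0.1719 0.138 ]]
[0.015  0.0653] yaw 21.2173852127018
scene [397.92070485 234.38325991] 227 [0.51307    0.17684048 0.135     ]
[[0.4883 0.1549 0.138 ]
 [0.4769 0.1727 0.138 ]
 [0.54   0.196  0.138 ]
 [0.5504 0.1787 0.138 ]]
[0.0212 0.0672] yaw 20.292024704778857
lugs top [0.55988309 0.19589609 0.099     ] [0.45964771 0.15799582 0.099     ]
lugs scene [0.45876503 0.15732312 0.1       ] [0.5593179  0.19896978 0.1       ]
notch scene edges [0.54992212 0.15528742 0.09      ] [0.55792821 0.1816173  0.09      ]
```

```bash
cat >> h.py <<'E'
def yawy(Rm): return np.degrees(np.arctan2(Rm[1,1],Rm[0,1]))
def plan(P,Y,n):
    """rows (30mm/6deg units) from measured pose to TCP P, pointing down, tool y at world angle Y deg (mod 180)"""
    s=monitor.observe();R0=R.from_euler('xyz',s['tool_rot']);p=s['position']
    best=None
    for y in(Y,Y+180):
        a=np.radians(y);x=np.array([0,0,-1.]);yv=np.array([np.cos(a),np.sin(a),0])
        T=R.from_matrix(np.c_[x,yv,np.cross(x,yv)]);w=(R0.inv()*T).as_rotvec()
        if best is None or np.linalg.norm(w)<np.linalg.norm(best): best=w
    print("q",s['qpos'].round(2),"yawy",yawy(R0.as_matrix()).round(2),"turn deg",np.degrees(best).round(2),"dp",(np.array(P)-p).round(4),"F",s['force'].round(1),"grip",s['grip_width'],"t",s['clock'])
    D=[];Rk=R0
    for k in range(n):
        D.append((Rk.inv().apply((np.array(P)-p)/n)/.03).round(2).tolist());Rk=Rk*R.from_rotvec(best/n)
    print(D);print("rot row",(np.degrees(best)/6/n).round(3))
E
python3 -c "
from h import *
plan([.509,.1765,.24],111.2,20)"
```

```text
q [-1.35  0.52 -0.04  1.6   0.02  1.02 -0.11] yawy 73.45 turn deg [-3.775e+01 -1.000e-02  6.000e-02] dp [ 0.331  -0.4224 -0.0048] F [-0.9  0.4  0.4] grip 0.08530901888649445 t 0.1
[[0.01, -0.52, 0.73], [0.01, -0.54, 0.71], [0.01, -0.56, 0.69], [0.01, -0.59, 0.67], [0.01, -0.61, 0.66], [0.01, -0.63, 0.63], [0.01, -0.65, 0.61], [0.01, -0.67, 0.59], [0.01, -0.69, 0.57], [0.01, -0.71, 0.55], [0.01, -0.73, 0.52], [0.01, -0.74, 0.5], [0.01, -0.76, 0.47], [0.01, -0.77, 0.45], [0.01, -0.79, 0.42], [0.01, -0.8, 0.4], [0.01, -0.81, 0.37], [0.01, -0.83, 0.34], [0.01, -0.84, 0.32], [0.01, -0.85, 0.29]]
rot row [-0.315 -0.     0.   ]
```

arm_command(
  delta_pos=[
    [0,-0.52,0.73],
    [0,-0.54,0.71],
    [0,-0.56,0.69],
    [0,-0.59,0.67],
    [0,-0.61,0.66],
    [0,-0.63,0.63],
    [0,-0.65,0.61],
    [0,-0.67,0.59],
    [0,-0.69,0.57],
    [0,-0.71,0.55],
  ],
  rotation=[
    [-0.32,0,0],
    [-0.32,0,0],
    [-0.32,0,0],
    [-0.32,0,0],
    [-0.32,0,0],
    [-0.32,0,0],
    [-0.32,0,0],
    [-0.32,0,0],
    [-0.32,0,0],
    [-0.32,0,0],
  ],
  gripper=-1,
)

```text
clock: 1.1
position: [0.347, 0.3823, 0.2418]
tool_rot: [-2.226, 1.564, -2.16]
force: [0.6, 0.9, -0.4]
grip_width: 0.0855
```

```bash
python3 -c "
from h import *
plan([.509,.1765,.24],111.2,10)"
```

```text
q [-0.89  0.36 -0.07  1.88  0.03  0.91  0.66] yawy 93.76 turn deg [-17.44  -0.27   0.26] dp [ 0.162  -0.2058 -0.0018] F [ 0.6  0.9 -0.4] grip 0.08550658646280009 t 1.1
[[0.01, -0.72, 0.49], [0.01, -0.73, 0.47], [0.01, -0.75, 0.45], [0.01, -0.76, 0.43], [0.01, -0.77, 0.4], [0.01, -0.79, 0.38], [0.01, -0.8, 0.35], [0.01, -0.81, 0.33], [0.01, -0.82, 0.31], [0.01, -0.83, 0.28]]
rot row [-0.291 -0.005  0.004]
```

arm_command(
  delta_pos=[
    [0,-0.72,0.49],
    [0,-0.73,0.47],
    [0,-0.75,0.45],
    [0,-0.76,0.43],
    [0,-0.77,0.4],
    [0,-0.79,0.38],
    [0,-0.8,0.35],
    [0,-0.81,0.33],
    [0,-0.82,0.31],
    [0,-0.83,0.28],
  ],
  rotation=[
    [-0.29,0,0],
    [-0.29,0,0],
    [-0.29,0,0],
    [-0.29,0,0],
    [-0.29,0,0],
    [-0.29,0,0],
    [-0.29,0,0],
    [-0.29,0,0],
    [-0.29,0,0],
    [-0.29,0,0],
  ],
)

```text
clock: 2.1
position: [0.515, 0.1668, 0.2407]
tool_rot: [-2.671, 1.56, -2.288]
force: [-0.3, -0.4, 0.3]
grip_width: 0.0856
```

```bash
python3 -c "
from h import *
plan([.509,.1765,.24],111.2,1)
p=optics.camera_params('wrist');print(p)
im=optics.grab_frame('wrist');cv2.imwrite('pics/w1.png',im[:,:,::-1])
c,b,k=bar(im,(0,0,640,400));print(c,b,k,ray(p,c,.137))
W=np.array([ray(p,q,.138) for q in b]);print(W.round(4))"
```

```text
q [-0.39  0.4  -0.04  1.82  0.03  0.93  1.51] yawy 111.92 turn deg [ 0.72 -0.53  0.27] dp [-0.006   0.0097 -0.0007] F [-0.3 -0.4  0.3] grip 0.08562622279012559 t 2.1
[[0.02, 0.38, -0.07]]
rot row [ 0.12  -0.088  0.046]
{'fx': 350.687715034452, 'fy': 350.687715034452, 'cx': 323.7215211260397, 'cy': 200.62698544408042, 'origin': array([0.43870381, 0.13591402, 0.3690614 ]), 'rotation': array([2.8243435 , 0.00486902, 1.95282645])}
[472.27885822  15.4749059 ] [[420.          38.99999237]
 [420.           0.        ]
 [533.           0.        ]
 [533.          38.99999237]] 3188 [0.36974184 0.20184923 0.137     ]
[[0.3929 0.1787 0.138 ]
 [0.3742 0.1693 0.138 ]
 [0.3498 0.2303 0.138 ]
 [0.3676 0.2416 0.138 ]]
```

View pics/w1.png

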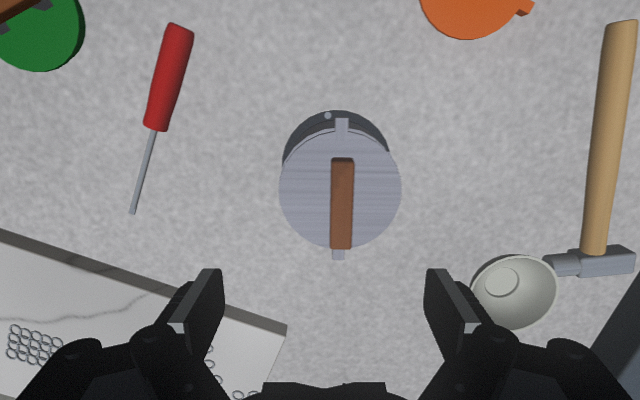

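The wrist view shows the bar from (342,158) to (342,248), with lugs in line at (341,125) and (338,254). I'll measure it here.

```bash
python3 -c "
from h import *
p=optics.camera_params('wrist')
im=optics.grab_frame('wrist')
c,b,k=bar(im,(300,140,390,260));print(c,b,k,ray(p,c,.136))
W=np.array([ray(p,q,.138) for q in b]);print(W.round(4))
a=ray(p,(341,125),.1);e=ray(p,(338,254),.1);print(a,e,(a+e)/2,np.degrees(np.arctan2(*(e-a)[1::-1])))
plan([.511,.177,.165],111.2,5)"
```

```text
[349.15748899 204.63325991] [[337.30323792 246.96054077]
 [339.30864716 160.72811127]
 [361.38973236 161.24162292]
 [359.38432312 247.47405243]] 1816 [0.50872759 0.17679796 0.136     ]
[[0.5412 0.1812 0.138 ]
 [0.4821 0.1582 0.138 ]
 [0.4769 0.172  0.138 ]
 [0.5356 0.1961 0.138 ]]
[0.46313885 0.15312439 0.1       ] [0.56352569 0.19226559 0.1       ] [0.51333227 0.17269499 0.1       ] 21.300993972682754
q [-0.39  0.4  -0.04  1.82  0.03  0.93  1.5 ] yawy 111.66 turn deg [ 0.46 -0.53  0.35] dp [-0.0052  0.0125 -0.0756] F [-0.3  0.9 -0.4] grip 0.08559741650411128 t 2.2
[[0.5, 0.09, 0.0], [0.5, 0.09, 0.0], [0.5, 0.09, 0.0], [0.5, 0.09, 0.0], [0.5, 0.09, -0.0]]
rot row [ 0.015 -0.018  0.012]
```

arm_command(
  delta_pos=[
    [0.5,0.16,-0.02],
    [0.5,0.16,-0.02],
    [0.5,0.15,-0.02],
    [0.5,0,0],
    [0.5,0,0],
    [0,0,0],
  ],
  rotation=[
    [0,-0.05,0.03],
    [0,-0.04,0.03],
    [0,0,0],
    [0,0,0],
    [0,0,0],
    [0,0,0],
  ],
)

```text
clock: 2.8
position: [0.5073, 0.1785, 0.1623]
tool_rot: [2.071, 1.569, 2.447]
force: [-0.1, -0.5, 0.2]
grip_width: 0.0855
```

```bash
python3 -c "
from h import *
plan([.509,.1768,.126],111.5,3)"
```

```text
q [-0.41  0.49 -0.05  1.91  0.03  0.74  1.47] yawy 111.54 turn deg [ 0.04 -0.05 -0.08] dp [ 0.0017 -0.0017 -0.0363] F [-0.1 -0.5  0.2] grip 0.08551957302311043 t 2.8
[[0.4, -0.02, 0.01], [0.4, -0.02, 0.01], [0.4, -0.02, 0.01]]
rot row [ 0.002 -0.003 -0.005]
```

Then descend and close with a light grip.

arm_command(
  delta_pos=[
    [0.4,-0.03,0.01],
    [0.4,-0.03,0.01],
    [0.36,0,0.01],
    [0,0,0],
    [0,0,0],
  ],
  rotation=[
    [0,0,0],
    [0,0,0],
    [0,0,0],
    [0,0,0],
    [0,0,0],
  ],
)

```text
clock: 3.3
position: [0.5089, 0.1778, 0.1256]
tool_rot: [1.691, 1.569, 2.067]
force: [-0.5, 0.1, 1.2]
grip_width: 0.0854
```

arm_command(
  delta_pos=[
    [0,0,0],
    [0,0,0],
    [0,0,0],
    [0,0,0],
    [0,0,0],
    [0,0,0],
    [0,0,0],
    [0,0,0],
  ],
  rotation=[
    [0,0,0],
    [0,0,0],
    [0,0,0],
    [0,0,0],
    [0,0,0],
    [0,0,0],
    [0,0,0],
    [0,0,0],
  ],
  gripper=1,
  grip_force=25,
)

```text
clock: 4.1
position: [0.5096, 0.178, 0.1269]
tool_rot: [0.761, 1.568, 1.136]
force: [0.6, 1.0, -1.1]
grip_width: 0.0155
```

```bash
python3 -c "
from h import *
plan([.509,.1768,.126],111.5,1)"
```

```text
q [-0.41  0.55 -0.05  1.93  0.04  0.67  1.47] yawy 111.52 turn deg [ 0.02  0.11 -0.11] dp [-0.0006 -0.0012 -0.0009] F [ 0.6  1.  -1.1] grip 0.015512851809471087 t 4.1
[[0.03, -0.03, -0.03]]
rot row [ 0.004  0.018 -0.018]
```

arm_command(
  delta_pos=[
    [0,0,0],
    [0,0,0],
    [0,0,0],
    [0,0,0],
    [0,0,0],
    [0,0,0],
    [0,0,0],
    [0,0,0],
    [0,0,0],
    [0,0,0],
  ],
  rotation=[
    [0.6,0,0],
    [0.6,0,0],
    [0.6,0,0],
    [0.6,0,0],
    [0.6,0,0],
    [0.6,0,0],
    [0.6,0,0],
    [0.6,0,0],
    [0.4,0,0],
    [0,0,0],
  ],
)

```text
clock: 5.1
position: [0.509, 0.1777, 0.1263]
tool_rot: [1.97, 1.569, 1.78]
force: [-0.2, 0.2, -3.3]
grip_width: 0.0156
```

```bash
python3 -c "
from h import *
plan([.509,.1772,.117],79.5,2)"
```

```text
q [-0.52  0.55  0.11  1.93 -0.09  0.66  1.02] yawy 79.1 turn deg [-0.4  -0.04 -0.09] dp [-0.     -0.0005 -0.0093] F [-0.2  0.2 -3.3] grip 0.015614786667472869 t 5.1
[[0.16, -0.01, 0.0], [0.16, -0.01, 0.0]]
rot row [-0.034 -0.003 -0.007]
```

The wrist now carries the lid's weight (about 3 N), so the lugs are over the notches. I'll lower it gently.

arm_command(
  delta_pos=[
    [0.1,0,0],
    [0.1,0,0],
    [0.08,0,0],
    [0,0,0],
  ],
  rotation=[
    [0,0,0],
    [0,0,0],
    [0,0,0],
    [0,0,0],
  ],
)

```text
clock: 5.5
position: [0.509, 0.1777, 0.1176]
tool_rot: [1.932, 1.569, 1.745]
force: [-2.3, -0.8, 5.6]
grip_width: 0.0159
```

```bash
python3 -c "
from h import *
plan([.509,.1772,.117],79.5,1)"
```

```text
q [-0.52  0.57  0.1   1.94 -0.1   0.64  1.03] yawy 79.32 turn deg [-0.18 -0.04 -0.1 ] dp [ 0.     -0.0005 -0.0006] F [-2.3 -0.8  5.6] grip 0.015904760260567117 t 5.5
[[0.02, -0.02, 0.0]]
rot row [-0.031 -0.007 -0.017]
```

It has come down 9 mm and made contact, so it is at home height. I'll open and retreat straight up.

arm_command(
  delta_pos=[
    [0,0,0],
    [0,0,0],
    [0,0,0],
    [0,0,0],
    [0,0,0],
    [0,0,0],
  ],
  rotation=[
    [0,0,0],
    [0,0,0],
    [0,0,0],
    [0,0,0],
    [0,0,0],
    [0,0,0],
  ],
  gripper=-1,
)

```text
clock: 6.1
position: [0.5093, 0.1777, 0.1174]
tool_rot: [1.681, 1.569, 1.496]
force: [0.5, 0.1, -0.1]
grip_width: 0.0853
```

arm_command(
  delta_pos=[
    [-0.4,0,0],
    [-0.7,0,0],
    [-0.8,0,0],
    [-0.8,0,0],
    [-0.8,0,0],
    [-0.5,0,-0.6],
    [0,0,-0.9],
    [0,0,-0.9],
    [0,0,-0.5],
    [0,0,0],
  ],
  rotation=[
    [0,0,0],
    [0,0,0],
    [0,0,0],
    [0,0,0],
    [0,0,0],
    [0,0,0],
    [0,0,0],
    [0,0,0],
    [0,0,0],
    [0,0,0],
  ],
)

```text
clock: 7.1
position: [0.4216, 0.1933, 0.2498]
tool_rot: [0.992, 1.564, 0.805]
force: [0.8, -0.4, 0.5]
grip_width: 0.0856
```

```bash
python3 - <<'E'
from h import *
s=monitor.observe();print(s['clock'],s['position'],s['force'],s['grip_width'])
L=[]
for n,box in(("scene",(355,210,430,290)),("wrist",None),("top",(215,125,290,195))):
    p=optics.camera_params(n);im=optics.grab_frame(n);cv2.imwrite(f"pics/{n}9.png",im[:,:,::-1])
    if box is None:
        u,v=proj(p,(.509,.177,.11)).astype(int);print(u,v);box=(max(u-100,0),max(v-100,0),min(u+100,640),min(v+100,400))
    x0,y0,x1,y1=box;L.append(cv2.resize(im[y0:y1,x0:x1],(380,380),interpolation=cv2.INTER_CUBIC))
    c,b,k=bar(im,box);W=np.array([ray(p,q,.129) for q in b]);print(n,k,ray(p,c,.127).round(4),W.round(3).tolist())
cv2.imwrite("pics/f.png",cv2.convertScaleAbs(np.hstack(L[:2])[:,:,::-1],alpha=1.5))
E
```

```text
7.1 [0.42159409 0.19333921 0.24978137] [ 0.78732224 -0.38245459  0.50337076] 0.0856158383354686
scene 189 [0.5133 0.1754 0.127 ] [[0.478, 0.173, 0.129], [0.479, 0.19, 0.129], [0.547, 0.177, 0.129], [0.546, 0.161, 0.129]]
324 286
wrist 1105 [0.5081 0.1768 0.127 ] [[0.475, 0.176, 0.129], [0.478, 0.19, 0.129], [0.54, 0.178, 0.129], [0.537, 0.163, 0.129]]
top 162 [0.5079 0.1764 0.127 ] [[0.478, 0.19, 0.129], [0.541, 0.178, 0.129], [0.538, 0.162, 0.129], [0.475, 0.174, 0.129]]
```

View pics/f.png

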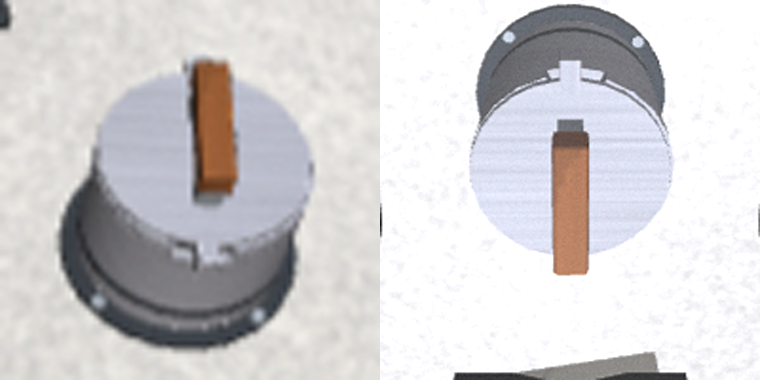

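Both views show the lugs inside the notches, near their centres, with the disc flush on the rim. The gripper is clear, so I'll hand it in.

```bash
python3 -c "
from workcell import bot
print(bot.job_done())"
```

```text
the job is handed in; nothing more can be done
None
```

The lid is seated home on the wide drum, and I handed the job in at about 7.3 s of the 29 s allowed. I gripped the bar handle at 25 N, turned the lid about 32° clockwise on the rim, lowered it 9 mm into the notches, then let go and moved the arm clear.

**Last checks:**
- **Height:** the TCP came down about 9 mm while holding the lid and ended on light contact (5.6 N).
- **Fit:** the scene and wrist views show lugs near the middle of their notches and the disc flush with the rim. I did not view the final top picture.
- **Position:** the bar now lies at about -11°, against about -10.5° measured for the notches. Two cameras put its centre within 1 mm of where it started. The scene camera reads about 4–5 mm off in x, as it did before the move, probably because it also sees the bar's side.
- **Tin and look-alikes:** I never moved near them or touched them, but took no separate final measurement of them.

No check failed.

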